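# Clear the jug and hold up the pod box

### The job

I want to wipe the tiles under the pod box: first take the measuring jug off the box's lid and set it down upright, wholly on the round cork mat, and let go of it. Then lift the pod box by its carry handle, with the little amber jar still standing on its lid, about ten centimetres clear of the sill, and hold it there steady and level for at least two seconds; finish while still holding it up, and leave everything else where it stands.

Things in the scene. Friction and masses are not known exactly. Their poses are not given: they have to be found in the camera images.
- podbox: closed rectangular plastic box, white with a grey lid and a snap latch on its front (-x) side, 130 (x) by 260 (y) by 80 (z) mm, about 0.5 kg, evenly loaded, lid does not open. Loose on the sill. Origin at the centre of its underside, z up; the flat lid top is 80 mm above it. The jug stands near one end of the lid and the jar near the other (about 84 mm along y from the middle, either way round)
- handle: rigid grey carry bow fixed upright across the middle of the pod box's lid, part of the box. Origin on the lid top at the box's centre, axes as the box's. Grip bar along x: 96 long, 18 thick (along y), 20 high, its top 72 mm and its middle 62 mm above the origin (142 mm above the box's underside); below it is an open gap of 52 mm between two posts 12 mm wide at x = +-42 mm
- jug: red plastic measuring jug, open, round, foot radius 34, rim radius 40, 95 mm high, wall 3 mm, about 0.14 kg. Origin at the centre of its underside, z up. Its handle is on the -x side: an upright strap centred at x = -70 mm, y = 0, reaching from z = 19 to 85 mm, 12 thick in x and 14 wide in y, joined to the wall by level arms at z = 22 and 83 mm. A small spout is on the +x side. At the start it stands on the lid, its handle roughly towards the box's front
- jar: small closed amber glass jar with a black lid, radius 25, 60 mm high, about 0.1 kg, standing loose on the pod box's lid. Origin at the centre of its underside, z up
- mat: round cork mat, radius 70, 5 mm thick, fixed flat on the sill to one side of the box (left or right). Origin at the centre of its underside
- rack: small aluminium clip rack, 100 (x) by 110 (y) mm base, 104 mm high, fixed on the sill on the side of the box away from the mat. Origin at the centre of its underside
- brush: bamboo scrub brush lying on its bristles, 55 by 150 by 38 mm high, long along its y, loose, to be left alone. Origin under its centre
- softener: white plastic bottle, radius 36, 190 mm high, loose, to be left alone. Origin under its centre
- tin: lidded metal tin, radius 42, 103 mm high, loose, to be left alone. Origin under its centre
- cup: white ceramic cup without handle, radius 36, 80 mm high, loose, to be left alone. Origin under its centre
Not all that is in view belongs to the job. There is more than one size of the jug; the one meant has the size given above. Leave any turquoise look-alike of the jar alone.

How it is judged (in metres and radians):
On the way, in this order (a step that is already met when the one before it is completed fails the run):
1. the jug stands upright and released, wholly on the cork mat, the pod box still standing on the sill (horizontal distance between jug and mat below 0.035 m and height (world z) of jug below 0.012 m and angle between jug's own z axis and vertical below 0.1 rad and linear speed of jug below 0.03 m/s and contact force between jug and the fingers below 0.05 N and height (world z) of podbox below 0.01 m), for 0.2 s.
2. the pod box is held up by its handle, steady and level, with the jar standing on it (height (world z) of podbox between 0.06 and 0.2 m and angle between podbox's own z axis and vertical below 0.12 rad and linear speed of podbox below 0.04 m/s and angular speed of podbox below 0.25 rad/s and contact force between the fingers and handle above 1 N and contact force between podbox and rack below 0.2 N and y of jar in the frame of podbox between -0.12 and 0.12 m and z of jar in the frame of podbox between 0.072 and 0.088 m and angle between jar's own z axis and vertical below 0.25 rad), for 2 s.
At the end, for the whole second after the job is handed in: Ends gripping the handle, box underside 60-200 mm up, tilt < 0.12 rad, slower than 0.04 m/s and 0.25 rad/s, not on the rack (held so 2 s); jar on the lid, tilt < 0.25; jug released at rest on the mat, tilt < 0.1, centre within 35 mm of the mat's; loose bystanders moved < 30 mm (all of step 2 and horizontal distance between jug and mat below 0.035 m and height (world z) of jug below 0.012 m and angle between jug's own z axis and vertical below 0.1 rad and linear speed of jug below 0.03 m/s and contact force between jug and the fingers below 0.05 N); the arm keeps its last pose, push and grip.
It fails at once if the jug is tipped over (beyond 0.6 rad) (angle between jug's own z axis and vertical above 0.6 rad).
It fails at once if the jug is dropped (contact force between jug and the fingers below 0.05 N and linear speed of jug above 0.7 m/s).
It fails at once if the jar is tipped or falls off the box (angle between jar's own z axis and vertical above 0.6 rad or height (world z) of jar below 0.06 m).
It fails at once if the brush, bottle, tin or cup is pushed more than 30 mm (distance of any of brush, softener, tin, cup from where it was at the start of the episode above 0.03 m).
It also fails if it takes over 64 s, if anything falls off the work surface, if the arm or the gripper's body presses on something with over 40 N, if the wrist force passes 120 N, or if a joint passes its speed limit or range.

### The arm

A 7-joint arm with a two-finger parallel gripper is mounted at the origin on the work surface. World frame = base frame: x ahead of the robot, y to its left, z up, the work surface at z = 0. Lengths are in mm, angles in rad, forces in N, time in s.
With the tool pointing down it reaches from about 400 to 900 mm from the base axis. Payload 5.6 kg.
Tool frame: the origin (TCP) lies midway between the tips of the shut fingers; the grasp point (between the pads) lies 19 mm behind it; z points along the fingers, y is the line along which they close (so a half turn about z gives the same grasp; the last joint's range is limited). The gripper opens to 92 mm and grips with 3 to 60 N. Pads are 20 mm wide; open, the fingers measure 128 mm over their backs; the gripper's body (75 mm by 189 mm) begins 69 mm behind the grasp point.
Start: joints at [1.189, 0.468, -0.012, 1.603, 0.006, 1.071, -0.056], TCP at [215.99, -613.072, 214.592] pointing down, gripper open.
Joint ranges: [-2.53, 2.53], [-0.31, 2.02], [-1.57, 1.55], [0.28, 2.44], [-1.29, 4.43], [0.15, 1.84], [-2.92, 2.92]. Speed limits (rad/s): [2.57, 2.57, 3.14, 3.14, 3.14, 3.14, 3.14].

### API

Orientations are given as a unit quaternion [w, x, y, z].
In Python, from plant import bot gives the robot as it stands.
- The arm moves only by the tool jog_arm, never from a script. Its argument "series" is a list of rows, each an object with "claw": the closure, from -1 (fully open) to 1 (shut), so that 0 is half open; "linear": the shift along the tool's x, y, z as a fraction of full scale, a list of three; "spin": the turn about the tool's z as a fraction of full scale. A call has 1 to 8 rows; each row is the pose to reach, as a shift and turn from the pose commanded when the call began, along the tool's axes at that moment, turning the shorter way round; what a row does not reach only later rows make up. Full scale, the value 1, is 25 cm for a shift and 180 degrees for a turn. A row lasts 1/12 s, in which the tool goes at most 41.7 mm and 7.16 degrees, less where a joint would pass 70% of its speed; a pose out of reach is approached as far as the arm can. A call with a number of a shift or a turn outside -1 to 1 is refused whole. A call with a gripper value outside its range is refused whole. The fingers move at their own pace and stop on an object; "squeeze" is the grip in N (left out, the last holds). Time passes only in rows, so rows that repeat a pose let the fingers close. It gives the time, the measured TCP pose, the force, the opening and the grip force at its end, in the units of the state.
- bot.read_state(): the state, without advancing time (a new reading comes with each control period).
- bot.read_camera(name): name is "side" or "top" or "wrist"; returns the picture (480x640x3 uint8, blue, green, red); there is no depth.
- bot.camera_model(name): a dict with "fx", "fy", "cx", "cy" (pixels), "k1" (the pictures are not rectified: a ray, as slopes to the right and down, at radius r is drawn at 1 + k1 r^2 times it, then the intrinsics apply), "cam_to_world" (4x4, takes a point from camera to world coordinates). Camera axes: x right, y down, z forward; pixel columns grow to the right and rows downward; lengths in mm; the calibration is good to about 2 mm. A picture is of the moment at which its call begins: read the wrist's pose just before it. camera_model takes no time and is no camera call; for the wrist camera it gives the pose at the moment of the call.
- bot.job_done(): hands the job in; it is judged then, once.
Trained networks look in the newest picture that a camera, given by its name, has taken for a name from the list of things; names that differ only in an ending like _2 or _b are one class to them, and where a whole thing is asked for, a point or a joint stands for the part that bears it (a point fixed in the world has none). Each returns a list of dicts, best first, with "p" (0 to 1); they miss things now and then, are a little off and sometimes report something else, mostly with a low value. They report only what shows in the picture. A call takes as long as a camera call. They do not tell look-alikes from the thing itself.
- bot.cut_out(camera, target): "region" (480x640 bool, what is visible of it) and "bbox" ([left, top, right, bottom] in pixels, round what is visible of it).
The state is a dict: "time_s": time; "q": joint angles; "dq": joint speeds; "joint_torque": joint torques, N m; "ee_pos": TCP position; "tool_rot": TCP orientation; "force": force on the tool from outside, world axes, zero at the start; "wrist_torque": the same for the moment, N m; "gripper_width": opening from 0.0 (shut) to 1.0 (fully open); "grasp_force": force on a finger pad.
Only numpy, scipy, OpenCV 4.12 (cv2) and the standard library are available. Lean on these libraries where they do the work, as an engineer would, in place of code of your own. Each camera call takes 0.05 s, during which the arm holds its last target. There are 200 camera calls.

## Working session

There is one attempt and no reset: what is moved stays moved. The work goes in short steps, Python scripts to look and compute and a tool call to move; the robot and the scene stay as the last step left them, time stands still between calls to the robot, and variables do not carry over. Pictures are saved under pics/ and viewed, at most 10 in all, crops included, and the job is handed in when it is done.

Besides the shell and the picture viewer there is one more tool, called after "Emit:" as name(argument=value, ...), one argument or row to a line, values as JSON. jog_arm: Moves the arm, as the interface text tells. Its arguments: {"type":"object","properties":{"series":{"type":"array"},"squeeze":{"type":"number"}},"required":["series"]}

```bash
mkdir -p pics; ls
python3 - <<'E'
from plant import bot
import cv2
s=bot.read_state(); print({k:s[k] for k in('time_s','ee_pos','tool_rot','gripper_width')})
for c in('top','side'):
    im=bot.read_camera(c); cv2.imwrite(f'pics/{c}0.png',im)
    m=bot.camera_model(c); print(c,m)
    for t in('podbox','handle','jug','jar','mat','rack','brush','softener','tin','cup'):
        print(t,[(round(d['p'],2),[int(v) for v in d['bbox']]) for d in bot.cut_out(c,t)])
E
```

```text
pics
{'time_s': 0.0, 'ee_pos': array([ 215.76988238, -612.52517371,  213.65081465]), 'tool_rot': array([-8.51375871e-04,  9.85692968e-01,  1.68548528e-01, -2.03856720e-04]), 'gripper_width': 1.001081770524136}
top {'fx': 552.286517346288, 'fy': 552.286517346288, 'cx': 313.11609794398765, 'cy': 236.70427038918766, 'k1': -0.1170894085445178, 'cam_to_world': array([[ 2.44847495e-02, -9.89756334e-01,  1.40651688e-01,
         4.35755000e+02],
       [-9.99601419e-01, -2.62166349e-02, -1.04733198e-02,
         8.29459250e+01],
       [ 1.40534485e-02, -1.40339190e-01, -9.90003744e-01,
         1.24029011e+03],
       [ 0.00000000e+00,  0.00000000e+00,  0.00000000e+00,
         1.00000000e+00]])}
podbox [(0.75, [296, 208, 415, 278])]
handle [(0.82, [351, 214, 363, 268])]
jug [(0.8, [378, 215, 423, 283]), (0.56, [356, 318, 435, 366])]
jar [(0.89, [307, 230, 331, 256]), (0.57, [253, 243, 275, 265])]
mat [(0.97, [435, 252, 496, 308])]
rack [(0.76, [175, 238, 235, 283]), (0.61, [315, 149, 383, 185])]
brush [(0.73, [316, 150, 382, 190])]
softener [(0.62, [208, 138, 249, 183])]
tin [(0.75, [426,
[... 326 characters left out ...]
-01, -7.62283696e-01,
         9.73250983e+02],
       [-2.92778350e-03, -7.66184846e-01, -6.42613577e-01,
         8.41145315e+02],
       [ 0.00000000e+00,  0.00000000e+00,  0.00000000e+00,
         1.00000000e+00]])}
podbox [(0.75, [292, 187, 354, 278])]
handle [(0.6, [305, 191, 344, 219])]
jug [(0.9, [311, 162, 359, 210]), (0.76, [384, 176, 424, 238])]
jar [(0.93, [315, 212, 333, 241]), (0.84, [319, 265, 338, 305])]
mat [(0.72, [348, 179, 377, 203])]
rack [(0.69, [303, 297, 348, 363])]
brush [(0.7, [241, 213, 278, 253])]
softener [(0.66, [347, 176, 373, 202]), (0.58, [215, 247, 252, 324])]
tin [(0.87, [262, 159, 291, 199]), (0.19, [379, 383, 421, 437])]
cup [(0.56, [379, 384, 420, 438])]
```

View pics/top0.png

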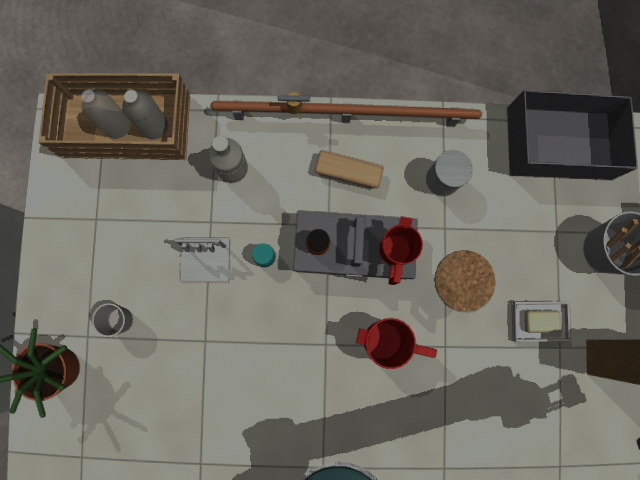

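View pics/side0.png

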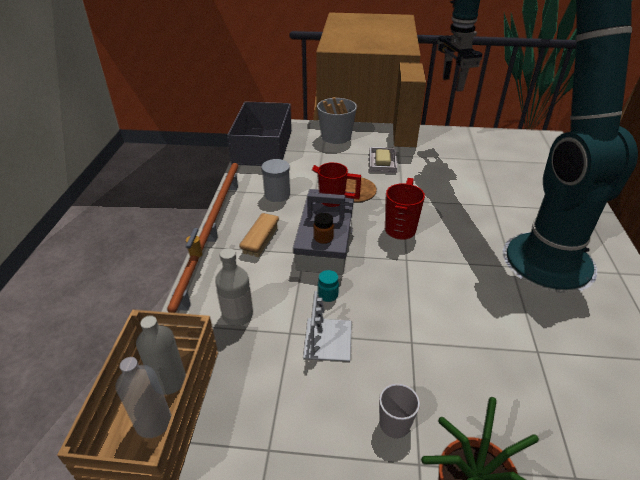

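The top view shows the small jug on the right (-y) end of the lid, with its rim around (402,244) and its strap around (397,272). The amber jar is at (318,241) and the handle bar at (358,240). The mat is on the -y side at (465,280), and a larger look-alike jug stands free at (390,343).

```bash
cat > h.py <<'E'
from plant import bot
import numpy as np, cv2
from scipy.spatial.transform import Rotation as R
def ray(m,uv):
    d=np.array([(uv[0]-m['cx'])/m['fx'],(uv[1]-m['cy'])/m['fy']]); s=d.copy()
    for _ in range(20): s=d/(1+m['k1']*(s@s))
    T=m['cam_to_world']; return T[:3,3],T[:3,:3]@np.r_[s,1]
def atz(m,uv,z):
    o,d=ray(m,uv); return o+d*(z-o[2])/d[2]
def proj(m,P):
    T=m['cam_to_world']; p=T[:3,:3].T@(np.asarray(P,float)-T[:3,3]); s=p[:2]/p[2]; s=s*(1+m['k1']*(s@s))
    return np.array([m['cx']+m['fx']*s[0],m['cy']+m['fy']*s[1]])
def rot(s):
    w,x,y,z=s['tool_rot']; return R.from_quat([x,y,z,w])
def plan(goal,yaw=None):
    """goal TCP world mm; yaw = wanted world angle (deg) of tool y axis (mod 180)"""
    s=bot.read_state(); r=rot(s); l=r.inv().apply(np.array(goal)-s['ee_pos'])/250
    ty=r.apply([0,1,0]); a=np.degrees(np.arctan2(ty[1],ty[0])); sp=0
    if yaw is not None: sp=-(((yaw-a)+90)%180-90)/180
    print('t',s['time_s'],'pos',s['ee_pos'].round(1),'yaw',round(a,1),'-> linear',l.round(4),'spin',round(sp,4))
def mask_plane(m,reg,z):
    """mask centroid/min-area rect on plane z"""
    v,u=np.nonzero(reg); P=np.array([atz(m,p,z)[:2] for p in zip(u,v)],np.float32)
    return P.mean(0).round(1),cv2.minAreaRect(P),cv2.minEnclosingCircle(P)
E
python3 - <<'E'
from h import *
bot.read_camera('top'); m=bot.camera_model('top')
for t,z in(('handle',152),('jar',140),('mat',5),('podbox',80)):
    d=bot.cut_out('top',t)[0]; print(t,mask_plane(m,d['region'],z))
print('jug rim', [atz(m,p,175)[:2].round(1) for p in((402,244),(381,244),(423,244),(397,276))])
print('bigjug',atz(m,(390,343),120))
s=bot.read_state(); plan([400,-150,330],90)
E
```

```text
handle (array([584.7, -19.5], dtype=float32), ((584.6287841796875, -19.232349395751953), (23.7627010345459, 101.4858627319336), 86.47074127197266), ((584.505615234375, -21.22867774963379), 50.84577941894531))
jar (array([582.4,  60.9], dtype=float32), ((582.077880859375, 61.411590576171875), (49.72394561767578, 46.98636245727539), 28.330923080444336), ((582.6837158203125, 61.23410415649414), 26.07562255859375))
mat (array([ 520.6, -275.8], dtype=float32), ((521.776123046875, -275.86907958984375), (136.0824737548828, 137.16107177734375), 0.9032405614852905), ((520.8818359375, -275.7031555175781), 70.41386413574219))
podbox (array([ 5.854e+02, -2.000e-01], dtype=float32), ((584.3773193359375, -19.545257568359375), (260.3533630371094, 139.5430450439453), 86.77735900878906), ((587.828857421875, -19.982669830322266), 142.36318969726562))
jug rim [array([ 577.3, -102.4]), array([576.2, -61.1]), array([ 578.4, -143.9]), array([514.5, -92.9])]
bigjug [383.1250399  -88.80734399 120.        ]
t 1.35 pos [ 216.  -613.1  214.6] yaw -70.6 -> linear [ 1.3096 -1.5025 -0.4617] spin 0.1078
```

Emit:
jog_arm(
  series=[
    {"claw": -1,"linear": [0,0,-0.3],"spin": 0},
    {"claw": -1,"linear": [1,-0.72,-0.45],"spin": 0},
    {"claw": -1,"linear": [1,-0.72,-0.45],"spin": 0},
    {"claw": -1,"linear": [1,-0.72,-0.45],"spin": 0},
    {"claw": -1,"linear": [1,-0.72,-0.45],"spin": 0},
    {"claw": -1,"linear": [1,-0.72,-0.45],"spin": 0},
    {"claw": -1,"linear": [1,-0.72,-0.45],"spin": 0},
    {"claw": -1,"linear": [1,-0.72,-0.45],"spin": 0},
  ],
)

```text
time_s: 2.02
ee_pos: [379.1, -378.0, 322.3]
tool_rot: [0.0, 0.986, 0.168, 0.0]
force: [0.0, -0.5, -0.1]
gripper_width: 0.999
grasp_force: 0.0
```

```bash
python3 -c "
from h import *
plan([577,-102,330],82)"
```

```text
t 2.0167 pos [ 379.1 -378.   322.3] yaw -70.6 -> linear [ 1.1133 -0.7782 -0.031 ] spin 0.1522
```

Emit:
jog_arm(
  series=[
    {"claw": -1,"linear": [1,-0.76,-0.1],"spin": 0.15},
    {"claw": -1,"linear": [1,-0.76,-0.1],"spin": 0.15},
    {"claw": -1,"linear": [1,-0.76,-0.1],"spin": 0.15},
    {"claw": -1,"linear": [1,-0.76,-0.1],"spin": 0.15},
    {"claw": -1,"linear": [1,-0.76,-0.1],"spin": 0.15},
    {"claw": -1,"linear": [1,-0.76,-0.1],"spin": 0.15},
    {"claw": -1,"linear": [1,-0.76,-0.1],"spin": 0.15},
    {"claw": -1,"linear": [1,-0.76,-0.1],"spin": 0.15},
  ],
)

```text
time_s: 2.68
ee_pos: [551.8, -115.7, 347.1]
tool_rot: [0.0, 0.998, -0.066, 0.0]
force: [0.3, -1.2, -0.2]
gripper_width: 0.996
grasp_force: 0.0
```

Run:
```python
from h import *
plan([577,-102,300],82)
m=bot.camera_model('wrist'); im=bot.read_camera('wrist'); cv2.imwrite('pics/w1.png',im)
print(m['cam_to_world'].round(2)); 
for t,z in(('jug',175),('handle',152)):
    for d in bot.cut_out('wrist',t): print(t,d['p'],d['bbox'],mask_plane(m,d['region'],z))
print(proj(m,[577,-102,175]))
```

```text
t 2.6833 pos [ 551.8 -115.7  347.1] yaw -97.6 -> linear [ 0.0927 -0.0676  0.1886] spin 0.0022
[[-1.3000e-01 -9.6000e-01 -2.3000e-01  6.1711e+02]
 [-9.9000e-01  1.3000e-01  3.0000e-02 -1.2413e+02]
 [ 0.0000e+00  2.3000e-01 -9.7000e-01  5.1742e+02]
 [ 0.0000e+00  0.0000e+00  0.0000e+00  1.0000e+00]]
jug 0.87 [246.9, 286.8, 404.2, 417.3] (array([ 448.1, -107.6], dtype=float32), ((434.8321838378906, -105.57606506347656), (106.67434692382812, 117.36693572998047), 31.940038681030273), ((425.5414733886719, -106.90211486816406), 69.02662658691406))
jug 0.67 [251.5, 119.3, 347.6, 275.5] (array([ 578.2, -105.1], dtype=float32), ((571.903564453125, -107.4729232788086), (117.68163299560547, 78.81617736816406), 21.268095016479492), ((569.3271484375, -103.72626495361328), 63.480560302734375))
handle 0.65 [187.0, 131.2, 236.1, 242.7] (array([590.1, -25.8], dtype=float32), ((588.1514892578125, -29.193086624145508), (31.9390926361084, 95.60516357421875), 87.36135864257812), ((588.3756103515625, -26.526607513427734), 48.484291076660156))
[295.92708084 191.45027269]
```

View pics/w1.png

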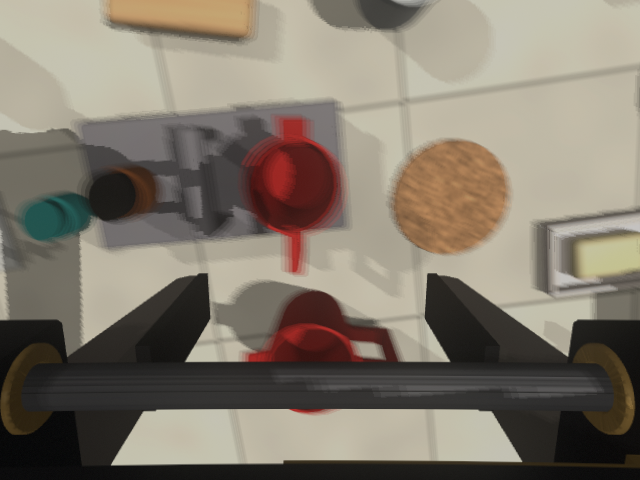

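The wrist picture is blurred because the arm was still settling. The jug rim is around (292,185), its strap points down at (295,255), and the big look-alike jug is below it. I'll measure again at rest.

Run:
```python
from h import *
for _ in range(4): bot.read_camera('wrist')
m=bot.camera_model('wrist'); im=bot.read_camera('wrist'); cv2.imwrite('pics/w2.png',im[80:330,130:430])
plan([577,-102,300],82)
for t,z in(('jug',175),('handle',152),('mat',5)):
    for d in bot.cut_out('wrist',t)[:2]:
        v,u=np.nonzero(d['region']); print(t,round(d['p'],2),d['bbox'],mask_plane(m,d['region'],z)[:2])
        if t=='jug' and v.mean()<260:
            P=np.array([atz(m,p,175)[:2] for p in zip(u,v)])
            # raster 1mm/px, open to remove handle+spout, keep rim disc
            g=np.zeros((240,240),np.uint8); q=(P-P.mean(0)+120).round().astype(int); g[q[:,1],q[:,0]]=255
            g=cv2.morphologyEx(g,cv2.MORPH_CLOSE,np.ones((5,5))); o=cv2.morphologyEx(g,cv2.MORPH_OPEN,cv2.getStructuringElement(2,(45,45)))
            c,_=cv2.findContours(o,0,1); c=max(c,key=cv2.contourArea)
            e=cv2.fitEllipse(c); print('disc',np.array(e[0])+P.mean(0)-120,e[1:])
            r=g&~cv2.dilate(o,np.ones((9,9))); c,_=cv2.findContours(r,0,1)
            for k in c:
                if cv2.contourArea(k)>60: print(' blob',k.reshape(-1,2).mean(0)+P.mean(0)-120,cv2.contourArea(k))
```

```text
t 3.0833 pos [ 550.4 -119.3  346.5] yaw -97.8 -> linear [ 0.0963 -0.0831  0.1861] spin 0.0013
jug 0.91 [244.2, 288.9, 399.2, 416.2] (array([ 447.6, -108.8], dtype=float32), ((435.5077819824219, -107.01017761230469), (105.88507843017578, 117.10250854492188), 31.476511001586914))
jug 0.82 [248.1, 116.8, 342.5, 275.6] (array([ 577.9, -104.9], dtype=float32), ((571.7960815429688, -107.62605285644531), (117.64859771728516, 78.05484008789062), 20.644304275512695))
disc [ 578.69190275 -104.95304395] ((77.19342041015625, 79.16390991210938), 104.3754653930664)
 blob [520.906988   -98.42323524] 396.5
 blob [ 626.94730436 -111.41378308] 175.0
handle 0.62 [180.9, 127.8, 231.3, 241.8] (array([590.1, -25.7], dtype=float32), ((588.2070922851562, -29.0513916015625), (31.530712127685547, 95.16766357421875), 87.43247985839844))
mat 0.58 [392.6, 140.6, 506.5, 256.0] (array([ 523., -279.], dtype=float32), ((521.4273681640625, -278.7279052734375), (136.80751037597656, 137.941650390625), 23.59161376953125))
```

View pics/w2.png

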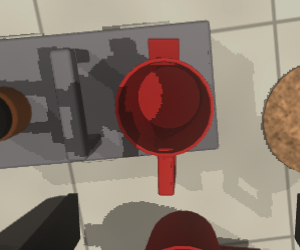

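Emit:
jog_arm(
  series=[
    {"claw": -1,"linear": [0.101,-0.076,0.2],"spin": 0},
    {"claw": -1,"linear": [0.101,-0.076,0.4],"spin": 0},
    {"claw": -1,"linear": [0.101,-0.076,0.5],"spin": 0},
    {"claw": -1,"linear": [0.101,-0.076,0.56],"spin": 0},
    {"claw": -1,"linear": [0.101,-0.076,0.56],"spin": 0},
    {"claw": -1,"linear": [0.101,-0.076,0.56],"spin": 0},
    {"claw": -1,"linear": [0.101,-0.076,0.56],"spin": 0},
  ],
)

```text
time_s: 3.82
ee_pos: [579.8, -102.5, 208.6]
tool_rot: [0.0, 0.998, -0.067, 0.002]
force: [0.2, -0.6, -0.0]
gripper_width: 1.003
grasp_force: 0.0
```

Run:
```python
from h import *
bot.read_camera('wrist')
m=bot.camera_model('wrist'); im=bot.read_camera('wrist'); 
plan([578,-104,125],83)
for c in ([578,-104],):
  for r in(40,): 
    for a in np.linspace(0,6.28,40): cv2.circle(im,tuple(int(v) for v in proj(m,[c[0]+r*np.cos(a),c[1]+r*np.sin(a),175])),1,(0,255,0),-1)
cv2.imwrite('pics/w3.png',im)
```

```text
t 3.9167 pos [ 580.  -102.4  209.2] yaw -97.6 -> linear [-0.0086  0.0071  0.3366] spin -0.0035
```

View pics/w3.png

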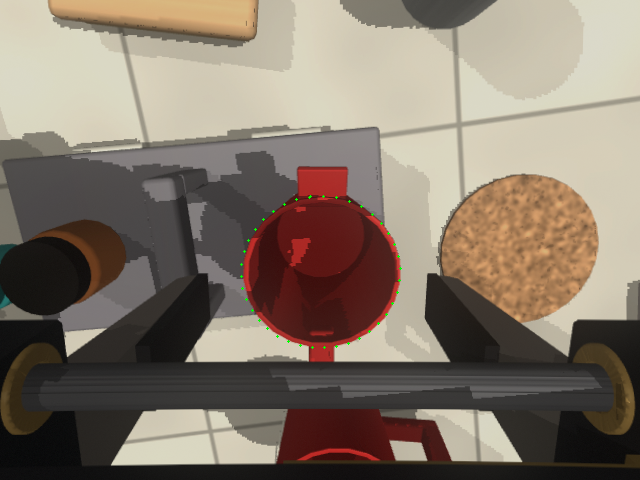

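The predicted rim (green) sits on the jug's rim at (322,272). The finger tips are at columns 208 and 427, so the jug is about 2 mm to the right of centre.

Emit:
jog_arm(
  series=[
    {"claw": -1,"linear": [-0.008,0.009,0.05],"spin": 0},
    {"claw": -1,"linear": [-0.008,0.009,0.12],"spin": 0},
    {"claw": -1,"linear": [-0.008,0.009,0.2],"spin": 0},
    {"claw": -1,"linear": [-0.008,0.009,0.28],"spin": 0},
    {"claw": -1,"linear": [-0.008,0.009,0.33],"spin": 0},
    {"claw": -1,"linear": [-0.008,0.009,0.33],"spin": 0},
    {"claw": -1,"linear": [-0.008,0.009,0.33],"spin": 0},
  ],
  squeeze=15,
)

```text
time_s: 4.5
ee_pos: [576.8, -104.1, 124.9]
tool_rot: [0.0, 0.998, -0.066, 0.0]
force: [-0.0, -0.1, 0.7]
gripper_width: 0.998
grasp_force: 0.0
```

Emit:
jog_arm(
  series=[
    {"claw": -0.7,"linear": [0,0,0],"spin": 0},
    {"claw": -0.4,"linear": [0,0,0],"spin": 0},
    {"claw": 0,"linear": [0,0,0],"spin": 0},
    {"claw": 0,"linear": [0,0,0],"spin": 0},
    {"claw": 0,"linear": [0,0,0],"spin": 0},
    {"claw": 0,"linear": [0,0,0],"spin": 0},
  ],
)

```text
time_s: 5.0
ee_pos: [577.4, -104.3, 125.6]
tool_rot: [0.0, 0.998, -0.066, 0.001]
force: [-1.6, -0.3, 7.0]
gripper_width: 0.851
grasp_force: 15.0
```

Emit:
jog_arm(
  series=[
    {"claw": 0.2,"linear": [0,0,-0.02],"spin": 0},
    {"claw": 0.2,"linear": [0,0,-0.05],"spin": 0},
    {"claw": 0.2,"linear": [0,0,-0.1],"spin": 0},
    {"claw": 0.2,"linear": [0,0,-0.18],"spin": 0},
    {"claw": 0.2,"linear": [0,0,-0.26],"spin": 0},
    {"claw": 0.2,"linear": [0,0,-0.32],"spin": 0},
    {"claw": 0.2,"linear": [0,0,-0.32],"spin": 0},
  ],
  squeeze=22,
)

```text
time_s: 5.58
ee_pos: [578.5, -104.0, 208.3]
tool_rot: [0.0, 0.998, -0.066, 0.003]
force: [0.3, 0.4, -1.0]
gripper_width: 0.843
grasp_force: 22.0
```

Run:
```python
from h import *
bot.read_camera('wrist')
m=bot.camera_model('wrist'); im=bot.read_camera('wrist'); 
s=bot.read_state(); print(s['force'],s['gripper_width'],s['grasp_force'])
for t in ('mat','handle'):
  for d in bot.cut_out('wrist',t)[:1]: print(t,d['p'],mask_plane(m,d['region'],5 if t=='mat' else 152))
plan([521,-277.5,205],97.4)
cv2.imwrite('pics/w4.png',im)
```

```text
[ 0.20285861  0.06340402 -1.31332412] 0.8485087306004955 22.01453842153569
handle 0.97 (array([607.2, -27.1], dtype=float32), ((600.9039916992188, -30.964540481567383), (35.733516693115234, 74.82806396484375), 85.66939544677734), ((600.806396484375, -31.601823806762695), 40.476112365722656))
t 5.7833 pos [ 575.4 -103.9  203.1] yaw -97.6 -> linear [-0.124   0.7169 -0.0072] spin -0.0833
```

View pics/w4.png

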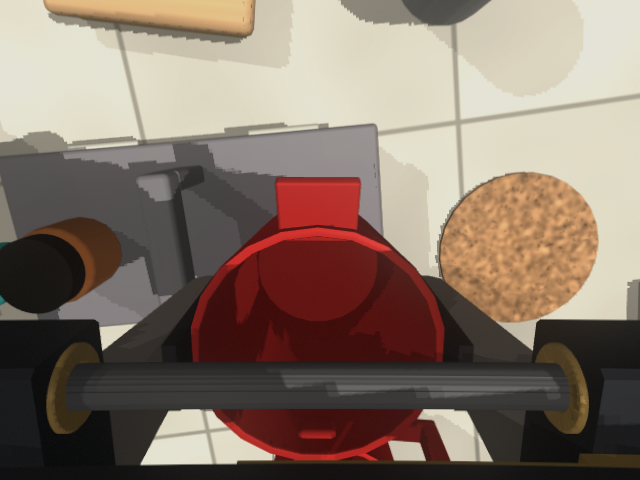

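The jug is up and level in the fingers. The mat is clear, around (520,247).

Emit:
jog_arm(
  series=[
    {"claw": 0.2,"linear": [-0.01,0.04,0],"spin": 0},
    {"claw": 0.2,"linear": [-0.025,0.14,0],"spin": 0},
    {"claw": 0.2,"linear": [-0.05,0.28,0],"spin": 0},
    {"claw": 0.2,"linear": [-0.075,0.43,0],"spin": 0},
    {"claw": 0.2,"linear": [-0.1,0.57,0],"spin": 0},
    {"claw": 0.2,"linear": [-0.12,0.67,0.02],"spin": 0},
    {"claw": 0.2,"linear": [-0.124,0.71,0.08],"spin": 0},
    {"claw": 0.2,"linear": [-0.124,0.715,0.15],"spin": 0},
  ],
)

```text
time_s: 6.45
ee_pos: [519.9, -282.2, 166.1]
tool_rot: [0.001, 0.998, -0.069, -0.0]
force: [0.0, 0.0, -2.0]
gripper_width: 0.844
grasp_force: 22.0
```

Run:
```python
from h import *
bot.read_camera('top');bot.read_camera('top')
m=bot.camera_model('top')
for d in bot.cut_out('top','mat')[:1]: print(d['p'],d['bbox'])
plan([521,-277,50],82.4); s=bot.read_state(); print(s['force'],s['gripper_width'])
```

```text
0.65 [304.7, 228.8, 328.0, 255.9]
t 6.6 pos [ 520.1 -277.   164.6] yaw -97.6 -> linear [5.600e-03 1.000e-04 4.585e-01] spin -0.0003
[ 0.84791695  0.88312157 -2.1089405 ] 0.843651960801288
```

Emit:
jog_arm(
  series=[
    {"claw": 0.2,"linear": [0.004,0,0.05],"spin": 0},
    {"claw": 0.2,"linear": [0.004,0,0.13],"spin": 0},
    {"claw": 0.2,"linear": [0.004,0,0.22],"spin": 0},
    {"claw": 0.2,"linear": [0.004,0,0.31],"spin": 0},
    {"claw": 0.2,"linear": [0.004,0,0.38],"spin": 0},
    {"claw": 0.2,"linear": [0.004,0,0.42],"spin": 0},
    {"claw": 0.2,"linear": [0.004,0,0.43],"spin": 0},
    {"claw": 0.2,"linear": [0.004,0,0.435],"spin": 0},
  ],
)

```text
time_s: 7.27
ee_pos: [523.3, -276.8, 57.7]
tool_rot: [-0.0, 0.998, -0.066, -0.0]
force: [-0.2, 0.1, -0.6]
gripper_width: 0.848
grasp_force: 22.0
```

Emit:
jog_arm(
  series=[
    {"claw": 0.2,"linear": [0,0,0.005],"spin": 0},
    {"claw": 0.2,"linear": [0,0,0.01],"spin": 0},
    {"claw": 0.2,"linear": [0,0,0.015],"spin": 0},
    {"claw": 0.2,"linear": [0,0,0.018],"spin": 0},
    {"claw": 0.2,"linear": [0,0,0.018],"spin": 0},
    {"claw": 0.2,"linear": [0,0,0.018],"spin": 0},
  ],
)

```text
time_s: 7.77
ee_pos: [523.0, -277.3, 53.6]
tool_rot: [0.0, 0.998, -0.066, 0.0]
force: [0.3, 0.2, -1.5]
gripper_width: 0.846
grasp_force: 22.0
```

Emit:
jog_arm(
  series=[
    {"claw": 0.2,"linear": [0,0,0.004],"spin": 0},
    {"claw": 0.2,"linear": [0,0,0.008],"spin": 0},
    {"claw": 0.2,"linear": [0,0,0.012],"spin": 0},
    {"claw": 0.2,"linear": [0,0,0.012],"spin": 0},
    {"claw": 0.2,"linear": [0,0,0.012],"spin": 0},
  ],
)

```text
time_s: 8.18
ee_pos: [523.0, -277.3, 50.6]
tool_rot: [0.0, 0.998, -0.066, 0.0]
force: [-1.3, -0.5, 1.6]
gripper_width: 0.846
grasp_force: 22.0
```

Emit:
jog_arm(
  series=[
    {"claw": 0.2,"linear": [0,0,0.003],"spin": 0},
    {"claw": 0.2,"linear": [0,0,0.003],"spin": 0},
    {"claw": 0.2,"linear": [0,0,0.003],"spin": 0},
  ],
)

```text
time_s: 8.43
ee_pos: [523.2, -277.3, 50.6]
tool_rot: [0.0, 0.998, -0.066, 0.0]
force: [-2.4, 0.9, 7.5]
gripper_width: 0.849
grasp_force: 22.0
```

Emit:
jog_arm(
  series=[
    {"claw": -0.75,"linear": [0,0,0],"spin": 0},
    {"claw": -0.85,"linear": [0,0,0],"spin": 0},
    {"claw": -1,"linear": [0,0,0],"spin": 0},
    {"claw": -1,"linear": [0,0,0],"spin": 0},
    {"claw": -1,"linear": [0,0,0],"spin": 0},
    {"claw": -1,"linear": [0,0,0],"spin": 0},
  ],
)

```text
time_s: 8.93
ee_pos: [522.9, -277.2, 49.4]
tool_rot: [-0.0, 0.998, -0.066, -0.0]
force: [-1.1, 0.0, 0.1]
gripper_width: 1.005
grasp_force: 0.0
```

Run:
```python
from h import *
m=bot.camera_model('wrist'); im=bot.read_camera('wrist'); cv2.imwrite('pics/w5.png',im)
s=bot.read_state(); print(s['force'],s['gripper_width'],s['ee_pos'])
```

```text
[-0.81200132  0.57231685  1.02616322] 0.9969901628015426 [ 522.89872541 -277.14692633   49.45891228]
```

View pics/w5.png

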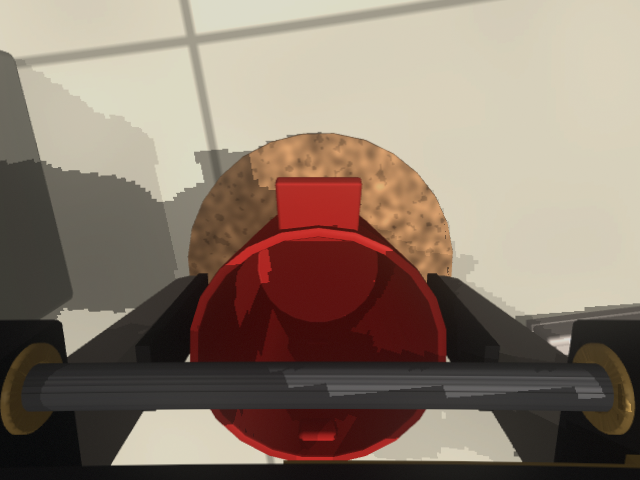

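The jug stands centred on the mat (mat columns 188–452, jug columns 190–446) and both fingers are clear of it. Next I go straight up.

Emit:
jog_arm(
  series=[
    {"claw": -1,"linear": [0,0,-0.04],"spin": 0},
    {"claw": -1,"linear": [0,0,-0.12],"spin": 0},
    {"claw": -1,"linear": [0,0,-0.25],"spin": 0},
    {"claw": -1,"linear": [0,0,-0.4],"spin": 0},
    {"claw": -1,"linear": [0,0,-0.55],"spin": 0},
    {"claw": -1,"linear": [0,0,-0.7],"spin": 0},
    {"claw": -1,"linear": [0,0,-0.8],"spin": 0},
    {"claw": -1,"linear": [0,0,-0.8],"spin": 0},
  ],
)

```text
time_s: 9.65
ee_pos: [526.1, -278.4, 257.1]
tool_rot: [0.002, 0.998, -0.066, 0.005]
force: [1.1, 0.1, 0.8]
gripper_width: 0.996
grasp_force: 0.0
```

Run:
```python
from h import *
bot.read_camera('top')
m=bot.camera_model('top')
for t,z in(('podbox',80),('jar',140)):
  for d in bot.cut_out('top',t)[:1]: print(t,d['p'],mask_plane(m,d['region'],z)[:2])
plan([584.5,-20,250],86.6)
```

```text
podbox 0.75 (array([ 750.8, -223.2], dtype=float32), ((750.6100463867188, -221.82769775390625), (83.50271606445312, 113.84590148925781), 45.50288772583008))
jar 0.89 (array([553.1, 169.2], dtype=float32), ((553.5390625, 168.80859375), (46.42622756958008, 44.15349578857422), 1.9264857769012451))
t 9.8 pos [ 522.5 -277.   249.6] yaw -97.6 -> linear [ 0.1101 -1.0518 -0.0017] spin -0.0233
```

Emit:
jog_arm(
  series=[
    {"claw": -1,"linear": [0.11,-0.12,-0.05],"spin": -0.023},
    {"claw": -1,"linear": [0.11,-0.28,-0.05],"spin": -0.023},
    {"claw": -1,"linear": [0.11,-0.44,-0.05],"spin": -0.023},
    {"claw": -1,"linear": [0.11,-0.6,-0.05],"spin": -0.023},
    {"claw": -1,"linear": [0.11,-0.75,-0.05],"spin": -0.023},
    {"claw": -1,"linear": [0.11,-0.9,-0.05],"spin": -0.023},
    {"claw": -1,"linear": [0.11,-1,-0.05],"spin": -0.023},
    {"claw": -1,"linear": [0.11,-1,-0.05],"spin": -0.023},
  ],
)

```text
time_s: 10.47
ee_pos: [582.4, -25.2, 260.5]
tool_rot: [-0.002, 1.0, -0.025, -0.002]
force: [-0.2, 0.6, 0.7]
gripper_width: 1.0
grasp_force: 0.0
```

Run:
```python
from h import *
for _ in range(3): bot.read_camera('wrist')
m=bot.camera_model('wrist'); im=bot.read_camera('wrist')
for t,z in(('handle',152),('jar',140)):
  for d in bot.cut_out('wrist',t)[:2]: print(t,d['p'],d['bbox'],mask_plane(m,d['region'],z)[:2])
plan([584.5,-20,200],86.6)
b=[584.5,-19.5]; c,s=np.cos(np.radians(-3.4)),np.sin(np.radians(-3.4))
for x,y in((-48,-9),(-48,9),(48,9),(48,-9),(0,9),(0,-9)):
    cv2.circle(im,tuple(int(v) for v in proj(m,[b[0]+c*x-s*y,b[1]+s*x+c*y,152])),2,(0,255,0),-1)
cv2.imwrite('pics/w6.png',im)
```

```text
handle 0.81 [286.3, 152.0, 313.3, 295.1] (array([591.9, -22.4], dtype=float32), ((590.3573608398438, -22.430076599121094), (18.678014755249023, 97.69739532470703), 87.7415771484375))
jar 0.82 [148.5, 185.4, 233.7, 267.5] (array([591.4,  53.2], dtype=float32), ((591.2653198242188, 52.978668212890625), (46.46477127075195, 62.16617202758789), 36.168663024902344))
jar 0.6 [55.3, 210.8, 134.4, 275.5] (array([587.5, 120.3], dtype=float32), ((587.3029174804688, 119.61123657226562), (37.30855178833008, 60.49675750732422), 24.22783851623535))
t 10.7667 pos [582.8 -35.  261.4] yaw -93.6 -> linear [ 0.0032 -0.0606  0.2455] spin -0.0012
```

View pics/w6.png

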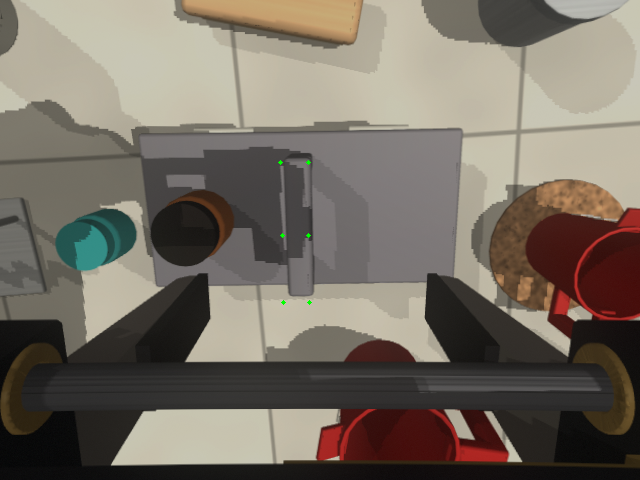

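The bar is at columns 286–313, rows 155–294, which is about 2 mm right of and 4 mm beyond my top-camera estimate. The jar is close on the left, so I pre-close the fingers to half before going down.

Emit:
jog_arm(
  series=[
    {"claw": 0,"linear": [0.017,-0.055,0.05],"spin": 0},
    {"claw": 0,"linear": [0.017,-0.055,0.13],"spin": 0},
    {"claw": 0,"linear": [0.017,-0.055,0.22],"spin": 0},
    {"claw": 0,"linear": [0.017,-0.055,0.26],"spin": 0},
    {"claw": 0,"linear": [0.017,-0.055,0.28],"spin": 0},
    {"claw": 0,"linear": [0.017,-0.055,0.28],"spin": 0},
    {"claw": 0,"linear": [0.017,-0.055,0.28],"spin": 0},
    {"claw": 0,"linear": [0.017,-0.055,0.28],"spin": 0},
  ],
)

```text
time_s: 11.43
ee_pos: [589.1, -19.8, 193.3]
tool_rot: [0.0, 1.0, -0.03, 0.001]
force: [0.0, 0.1, 0.3]
gripper_width: 0.501
grasp_force: 0.0
```

Run:
```python
from h import *
bot.read_camera('wrist')
m=bot.camera_model('wrist'); im=bot.read_camera('wrist')
for t,z in(('handle',152),):
  for d in bot.cut_out('wrist',t)[:2]: print(t,d['p'],d['bbox'],mask_plane(m,d['region'],z)[:2])
plan([588,-21.5,123],86.9); print(bot.read_state()['gripper_width'])
cv2.imwrite('pics/w7.png',im)
```

```text
handle 0.76 [301.0, 168.1, 338.9, 350.1] (array([593.1, -21.9], dtype=float32), ((590.9817504882812, -21.629106521606445), (17.939178466796875, 99.12779235839844), 87.74696350097656))
t 11.5833 pos [588.9 -19.6 193.1] yaw -93.5 -> linear [-0.0036  0.0078  0.2804] spin -0.002
0.5033308342934836
```

View pics/w7.png

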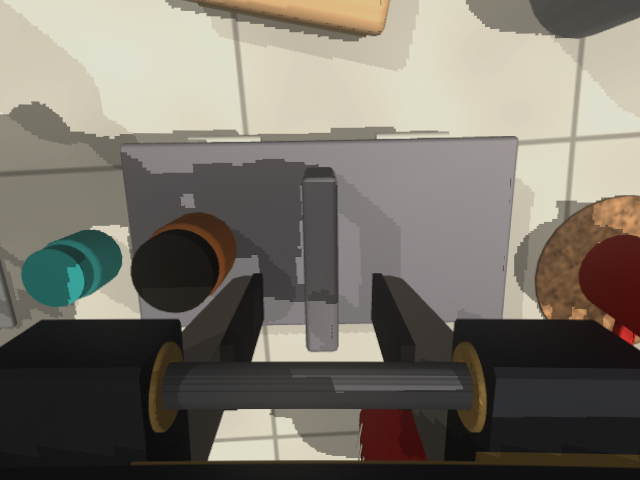

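The bar (column 321) lies between the fingers (263 and 372), and the jar is clear to the left. Now I go down and grip.

Emit:
jog_arm(
  series=[
    {"claw": 0,"linear": [0,0.008,0.05],"spin": 0},
    {"claw": 0,"linear": [0,0.008,0.12],"spin": 0},
    {"claw": 0,"linear": [0,0.008,0.2],"spin": 0},
    {"claw": 0,"linear": [0,0.008,0.26],"spin": 0},
    {"claw": 0,"linear": [0,0.008,0.28],"spin": 0},
    {"claw": 0,"linear": [0,0.008,0.28],"spin": 0},
    {"claw": 0,"linear": [0,0.008,0.28],"spin": 0},
  ],
  squeeze=30,
)

```text
time_s: 12.17
ee_pos: [588.4, -21.5, 122.1]
tool_rot: [-0.0, 1.0, -0.03, 0.0]
force: [0.4, 0.2, -0.6]
gripper_width: 0.5
grasp_force: 0.0
```

Emit:
jog_arm(
  series=[
    {"claw": 0.3,"linear": [0,0,0],"spin": 0},
    {"claw": 0.5,"linear": [0,0,0],"spin": 0},
    {"claw": 0.6,"linear": [0,0,0],"spin": 0},
    {"claw": 0.65,"linear": [0,0,0],"spin": 0},
    {"claw": 0.8,"linear": [0,0,0],"spin": 0},
    {"claw": 1,"linear": [0,0,0],"spin": 0},
    {"claw": 1,"linear": [0,0,0],"spin": 0},
    {"claw": 1,"linear": [0,0,0],"spin": 0},
  ],
)

```text
time_s: 12.83
ee_pos: [588.5, -21.5, 122.6]
tool_rot: [0.0, 1.0, -0.03, 0.0]
force: [-1.0, 0.3, 4.6]
gripper_width: 0.195
grasp_force: 30.0
```

Emit:
jog_arm(
  series=[
    {"claw": 1,"linear": [0,0,0],"spin": 0},
    {"claw": 1,"linear": [0,0,0],"spin": 0},
    {"claw": 1,"linear": [0,0,-0.004],"spin": 0},
    {"claw": 1,"linear": [0,0,-0.01],"spin": 0},
    {"claw": 1,"linear": [0,0,-0.018],"spin": 0},
    {"claw": 1,"linear": [0,0,-0.028],"spin": 0},
    {"claw": 1,"linear": [0,0,-0.04],"spin": 0},
    {"claw": 1,"linear": [0,0,-0.052],"spin": 0},
  ],
  squeeze=60,
)

```text
time_s: 13.5
ee_pos: [587.8, -21.6, 134.9]
tool_rot: [-0.0, 1.0, -0.03, -0.001]
force: [0.1, 0.3, -6.4]
gripper_width: 0.191
grasp_force: 59.9
```

```bash
python3 -c "
from h import *
s=bot.read_state(); print(s['ee_pos'],s['force'],s['wrist_torque'],s['gripper_width'])"
```

```text
[587.8017322  -21.61567265 134.87367019] [ 0.10164809  0.26964638 -6.39869025] [-0.04163117 -0.00804035 -0.03508478] 0.19101169776767257
```

Emit:
jog_arm(
  series=[
    {"claw": 1,"linear": [0,0,-0.012],"spin": 0},
    {"claw": 1,"linear": [0,0,-0.03],"spin": 0},
    {"claw": 1,"linear": [0,0,-0.05],"spin": 0},
    {"claw": 1,"linear": [0,0,-0.075],"spin": 0},
    {"claw": 1,"linear": [0,0,-0.1],"spin": 0},
    {"claw": 1,"linear": [0,0,-0.125],"spin": 0},
    {"claw": 1,"linear": [0,0,-0.15],"spin": 0},
    {"claw": 1,"linear": [0,0,-0.175],"spin": 0},
  ],
)

```text
time_s: 14.17
ee_pos: [588.2, -21.5, 179.6]
tool_rot: [0.0, 1.0, -0.03, 0.0]
force: [0.1, 0.7, -5.6]
gripper_width: 0.194
grasp_force: 59.9
```

Emit:
jog_arm(
  series=[
    {"claw": 1,"linear": [0,0,-0.025],"spin": 0},
    {"claw": 1,"linear": [0,0,-0.05],"spin": 0},
    {"claw": 1,"linear": [0,0,-0.075],"spin": 0},
    {"claw": 1,"linear": [0,0,-0.1],"spin": 0},
    {"claw": 1,"linear": [0,0,-0.125],"spin": 0},
    {"claw": 1,"linear": [0,0,-0.145],"spin": 0},
    {"claw": 1,"linear": [0,0,-0.16],"spin": 0},
    {"claw": 1,"linear": [0,0,-0.168],"spin": 0},
  ],
)

```text
time_s: 14.83
ee_pos: [588.4, -21.5, 221.5]
tool_rot: [0.0, 1.0, -0.03, 0.0]
force: [-0.5, -0.2, -6.5]
gripper_width: 0.19
grasp_force: 59.9
```

Emit:
jog_arm(
  series=[
    {"claw": 1,"linear": [0,0,0],"spin": 0},
    {"claw": 1,"linear": [0,0,0],"spin": 0},
    {"claw": 1,"linear": [0,0,0],"spin": 0},
    {"claw": 1,"linear": [0,0,0],"spin": 0},
    {"claw": 1,"linear": [0,0,0],"spin": 0},
    {"claw": 1,"linear": [0,0,0],"spin": 0},
    {"claw": 1,"linear": [0,0,0],"spin": 0},
    {"claw": 1,"linear": [0,0,0],"spin": 0},
  ],
)

```text
time_s: 15.5
ee_pos: [588.2, -21.5, 220.8]
tool_rot: [-0.0, 1.0, -0.03, -0.0]
force: [0.5, -0.1, -7.4]
gripper_width: 0.188
grasp_force: 59.9
```

Run:
```python
from h import *
im=bot.read_camera('side'); s=bot.read_state(); print(s['ee_pos'],s['force'],s['wrist_torque'],s['gripper_width'],s['grasp_force'])
w=bot.read_camera('wrist')
a=cv2.resize(im[80:400,180:480],(400,427)); b=cv2.resize(w,(400,300)); b=cv2.copyMakeBorder(b,0,127,0,0,cv2.BORDER_CONSTANT)
cv2.imwrite('pics/f.png',np.hstack([a,b]))
```

```text
[588.17338463 -21.54983187 220.80130743] [-0.64849284  0.23374627 -5.47019148] [-0.02948468  0.02641791  0.01266701] 0.18868797818911331 59.94475543498993
```

View pics/f.png

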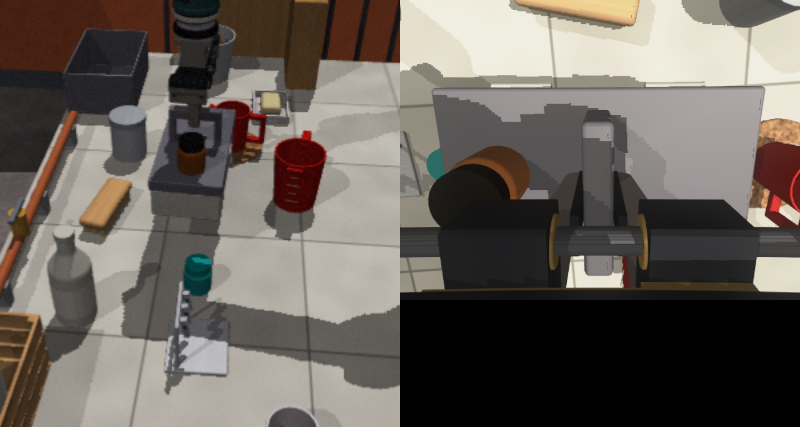

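The box hangs level about 98 mm up with the jar standing on its lid (left half, near (191,155)). The jug stands upright on the mat behind it, and the bystanders haven't moved. I'll hold for more than 2 s and then hand in.

Emit:
jog_arm(
  series=[
    {"claw": 1,"linear": [0,0,0],"spin": 0},
    {"claw": 1,"linear": [0,0,0],"spin": 0},
    {"claw": 1,"linear": [0,0,0],"spin": 0},
    {"claw": 1,"linear": [0,0,0],"spin": 0},
    {"claw": 1,"linear": [0,0,0],"spin": 0},
    {"claw": 1,"linear": [0,0,0],"spin": 0},
    {"claw": 1,"linear": [0,0,0],"spin": 0},
    {"claw": 1,"linear": [0,0,0],"spin": 0},
  ],
)

```text
time_s: 16.27
ee_pos: [588.2, -21.5, 220.8]
tool_rot: [0.0, 1.0, -0.03, -0.0]
force: [0.3, 0.0, -5.9]
gripper_width: 0.188
grasp_force: 59.9
```

Emit:
jog_arm(
  series=[
    {"claw": 1,"linear": [0,0,0],"spin": 0},
    {"claw": 1,"linear": [0,0,0],"spin": 0},
    {"claw": 1,"linear": [0,0,0],"spin": 0},
    {"claw": 1,"linear": [0,0,0],"spin": 0},
    {"claw": 1,"linear": [0,0,0],"spin": 0},
    {"claw": 1,"linear": [0,0,0],"spin": 0},
    {"claw": 1,"linear": [0,0,0],"spin": 0},
    {"claw": 1,"linear": [0,0,0],"spin": 0},
  ],
)

```text
time_s: 16.93
ee_pos: [588.2, -21.5, 220.8]
tool_rot: [0.0, 1.0, -0.03, -0.0]
force: [-0.2, 0.4, -6.4]
gripper_width: 0.191
grasp_force: 59.9
```

Emit:
jog_arm(
  series=[
    {"claw": 1,"linear": [0,0,0],"spin": 0},
    {"claw": 1,"linear": [0,0,0],"spin": 0},
    {"claw": 1,"linear": [0,0,0],"spin": 0},
    {"claw": 1,"linear": [0,0,0],"spin": 0},
    {"claw": 1,"linear": [0,0,0],"spin": 0},
    {"claw": 1,"linear": [0,0,0],"spin": 0},
    {"claw": 1,"linear": [0,0,0],"spin": 0},
    {"claw": 1,"linear": [0,0,0],"spin": 0},
  ],
)

```text
time_s: 17.6
ee_pos: [588.2, -21.5, 220.9]
tool_rot: [0.0, 1.0, -0.03, 0.0]
force: [-0.4, 0.0, -6.4]
gripper_width: 0.19
grasp_force: 59.9
```

```bash
python3 -c "
from plant import bot
print(bot.read_state()['time_s'], bot.job_done())"
```

```text
the job is handed in; nothing more can be done
17.6 None
```

I handed the job in at 17.6 s: the jug stands released on the cork mat, and the pod box is held level by its handle about 98 mm up with the amber jar on its lid, steady for over 2 s; no verdict came back.

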